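# Press a pipe plug home with bench-mounted locking pliers and release them

### The arm

A 6-joint arm with a two-finger parallel gripper is mounted at the origin on a cart in front of the work surface, level with it; the furniture and walls round the work are solid. World frame = base frame: x ahead of the robot, y to its left, z up, the work surface at z = 0. Lengths are in m, angles in rad, forces in N, time in s.
With the tool pointing down it reaches from about 0.35 to 0.775 m from the base axis. Payload 7.3 kg.
Tool frame: the origin (TCP) lies on the centre line of the jaws, within the pads' length; the fingertips stand robot.nose_length ahead of it and the grasp point (between the pads) is the TCP (robot.nose_length is the distance from the TCP to the fingertips, in m); z points along the fingers, y is the direction in which the jaws open and shut (so a half turn about z gives the same grasp; the last joint's range is limited). The gripper opens to 92 mm and grips with 3 to 60 N. Pads are 19 mm wide; open, the fingers measure 130 mm over their backs; the gripper's body (75 mm by 190 mm) begins 47 mm behind the grasp point.
Start: joints at [-1.44, 0.342, 1.524, -0, 1.275, -0.146], TCP at [0.143, -0.505, 0.246] pointing down, gripper open.
Joint ranges: [-2.53, 2.53], [-0.77, 2.02], [0.04, 2.7], [-1, 4.14], [0.28, 2.66], [-3.11, 3.11]. Speed limits (rad/s): [2.57, 2.57, 3.14, 3.14, 3.14, 3.14].

### API

Orientations are given as [roll, pitch, yaw] about the fixed x, y, z axes, in that order (R = Rz(yaw) Ry(pitch) Rx(roll)).
In Python, from cell import robot, read_camera gives the robot as it stands.
- The arm moves only by the shell command python3 -m crank 'ROWS' [FORCE]. ROWS is JSON, a list of rows, each a list of 7 numbers: the shift along the tool's x, y, z in cm, then the turn, a rotation vector about the tool's x, y, z in degrees, then the opening, from 0 (shut) to 1 (fully open). In form: [[tx, ty, tz, wx, wy, wz, jaw], ...]. A call has 1 to 5 rows; each row is the pose to reach, as a shift and turn from the pose commanded when the call began, along the tool's axes at that moment; what a row does not reach only later rows make up. A row lasts 1/8 s, in which the tool goes at most 62.5 mm and 10.7 degrees, less where a joint would pass 70% of its speed; a pose out of reach is approached as far as the arm can. A call with a gripper value outside its range is refused whole. The fingers move at their own pace and stop on an object; FORCE is the grip in N (left out, the last holds). Time passes only in rows, so rows that repeat a pose let the fingers close. It gives the time, the measured TCP pose, the force and the opening at its end, in the units of the state.
- robot.observe(): the state, without advancing time (a new reading comes with each control period).
- read_camera(name): name is "side" or "top"; returns a dict with "frame" (420x560x3 uint8, red, green, blue), "intrinsics" (3x3 intrinsics, pixels), "distortion" ([k1, k2, p1, p2, k3] as OpenCV has them; the pictures are not rectified), "R" (3x3) and "t" (3): a world point X has camera coordinates R X + t. Camera axes: x right, y down, z forward; pixel columns grow to the right and rows downward; lengths in m; the calibration is good to about 2 mm. A picture is of the moment at which its call begins. There is no depth.
- robot.hand_in(): hands the job in, once; it reports no verdict.
The state is a dict: "time": time; "qpos": joint angles; "qvel": joint speeds; "joint_efforts": joint torques, N m; "tool_pos": TCP position; "tool_rot": TCP orientation; "contact_force": force on the tool from outside, world axes, zero at the start; "torque": the same for the moment, N m; "opening": finger opening in m.
Only numpy, scipy, OpenCV 4.12 (cv2) and the standard library are available. Lean on these libraries where they do the work, as an engineer would, in place of code of your own. Each camera call takes 0.05 s, during which the arm holds its last target.

### The job

Use the locking pliers mounted on the bench to press the plug fully home into the pipe fitting between their jaws: squeeze the moving handle over centre until it bottoms on its stop and the pliers stay locked by themselves, and let go. Then pull the release lever outward, away from the fixed handle, until the pliers spring fully open, and let it go. Work by feel: never put more than 25 N on the pliers, don't touch the fitting or plug, and leave the other things on the bench where they are.

Things in the scene. Friction and masses are not known exactly. Their poses are not given: they have to be found in the camera images.
- press: Steel locking pliers lying level on a dark base plate 150x130x8 mm fixed to the bench (plate x -30 to 120, y -65 to 65 mm). Origin on the bench under the pivots; +x from handles to jaws (away from the robot), +y to the moving handle's side, z up. All of the pliers lies about 60 mm above the bench; the moving handle's upright pin is at x -62, y 15 mm. Below the handles (x < -30) is only the bench.
- handle_grip (a point): On the outer (+y) face of the moving handle's black grip, 60 mm above the bench, 85 mm behind its pin. Grip 11 mm thick, 22 mm tall, reaching 35 mm ahead of and 17 mm behind this point. Axes: those of press when open, turning with the handle. Push this face toward -y of press, about 33 mm on its arc. Locked, it is at x -147, y 17 mm of press. Over both grips: 66 mm open, 34 mm locked.
- fixed_grip (a point): On the outer (-y) face of the fixed handle's black grip, at x -147, y -17, z 60 mm of press. The fixed handle runs along x from x -30 to -164 mm (an 11 mm wide stub to -173), y -17 to -6 mm, z 49 to 71 mm.
- handle (a joint): Moving handle's angle (rad, about +z): 0 = open (sprung), 0.36 = dead centre, 0.385 = locked on a hard stop. Pushing slowly at handle_grip takes 5 to 9 N at first, 10 to 17 N at the peak (0.18 to 0.27 rad; varies with the job, unseen), then only 1 to 4 N near dead centre. It does not snap over: push on until it bottoms (about 8 N/mm more). Let go below 0.37 it springs open.
- lever (a joint): Release lever's angle on the moving handle (rad): 0 = at rest (light spring), grows as its tail is pulled toward +y of press. Locked pliers trip at about 0.05 to 0.12 rad with only 1 to 4 N at the tail; the handle then flies open and carries the lever along, which springs back to 0.
- lever_tail (a point): Middle of the release lever's flat tail, 33 mm long (x) by 7 mm thick (y) by 20 mm tall, 60 mm above the bench, free on all sides on the robot's side of both handles' ends. Locked, it is at about x -204, y 4 mm of press. Pull it toward +y of press by its inner (-y) face; it moves 5 to 12 mm until the lock trips, then flies on: about 55 mm in all from locked to open.
- plug (a joint): How far the white plug still stands out of the fitting (m): 0 = fully home, starts at 0.002 to 0.003.
- fitting: Grey pipe fitting, 40 mm diameter, 40 mm long, strapped in a saddle between the jaws, with the white plug in its +y end. Origin on the base plate, 68 mm along +x of press; the fitting's axis runs along y of press, 60 mm above the bench.
- tee: Bystander, to be left alone: grey plastic pipe tee, 67x92x42 mm. Origin at the centre of its underside.
- offcut: Bystander, to be left alone: white pipe offcut, 32x140x32 mm. Origin at the centre of its underside.

How it is judged:
On the way, in this order (a step that is already met when the one before it is completed fails the run):
1. the pliers are locked over centre on their stop and stay so with the hand off, the plug pressed home (value of joint handle above 0.379 rad and value of joint plug below 0.001 m and contact force between each of the fingers, the arm and press below 0.5 N), for 0.3 s.
2. the release lever of the locked pliers is pulled (value of joint lever above 0.04 rad).
At the end, for the whole second after the job is handed in: The plug is fully home (within 1 mm), the pliers are fully open (handle within 0.04 rad of its open stop) and at rest, and the release lever is back at rest (within 0.04 rad) (value of joint plug below 0.001 m and value of joint each of handle, lever below 0.04 rad and velocity of joint handle between -0.05 and 0.05 rad/s); the robot touches nothing.
It fails at once if more than 25 N on the pliers (contact force between any of the fingers, the arm and press above 25 N).
It fails at once if the fitting or plug is touched by the robot (over 2 N) (contact force between any of the fingers, the arm and fitting above 2 N).
It fails at once if another thing on the bench is pushed more than 25 mm (distance of any of tee, offcut from where it was at the start of the episode above 0.025 m).
It also fails if it takes over 61 s, if anything falls off the work surface, if the arm or the gripper's body presses on something with over 40 N, if the wrist force passes 120 N, or if a joint passes its speed limit or range.

## Working session

There is one attempt and no reset: what is moved stays moved. The work goes in short steps, Python scripts to look and compute and a shell command to move; the robot and the scene stay as the last step left them, time stands still between calls to the robot, and variables do not carry over. Pictures are saved under pics/ and viewed, and the job is handed in when it is done.

```bash
ls; mkdir -p pics
python3 - <<'E'
from cell import robot, read_camera
import cv2, numpy as np
np.set_printoptions(precision=4,suppress=True)
for n in ("side","top"):
    c=read_camera(n); cv2.imwrite(f"pics/{n}0.png",c["frame"][:,:,::-1])
    print(n,c["intrinsics"],c["distortion"],c["R"],c["t"], -c["R"].T@c["t"])
print(robot.observe(), robot.nose_length)
E
```

```text
pics
side [[468.3898   0.     274.5417]
 [  0.     468.3898 210.5727]
 [  0.       0.       1.    ]] [-0.0895  0.      0.      0.      0.    ] [[-0.9324 -0.3614 -0.0069]
 [-0.2054  0.5454 -0.8126]
 [ 0.2974 -0.7562 -0.5828]] [0.5301 0.2003 0.9063] [0.2659 0.7677 0.6946]
top [[517.2356   0.     278.4312]
 [  0.     517.2356 209.5769]
 [  0.       0.       1.    ]] [-0.0717  0.      0.      0.      0.    ] [[ 0.0134 -0.9999 -0.0067]
 [-0.9934 -0.0125 -0.1141]
 [ 0.114   0.0082 -0.9935]] [-0.0473  0.5839  1.3095] [ 0.4315 -0.0507  1.3672]
{'time': 0.1, 'qpos': array([-1.44  ,  0.3426,  1.5249,  0.    ,  1.2754, -0.146 ]), 'qvel': array([-0.0009, -0.0008, -0.0033, -0.0002,  0.0002, -0.0012]), 'joint_efforts': array([  0.0027, -43.2005, -24.4694,   0.072 ,   0.0525,  -0.    ]), 'tool_pos': array([ 0.1435, -0.5047,  0.2451]), 'tool_rot': array([-3.1402, -0.0002,  0.2768]), 'contact_force': array([-0.5868,  0.1713, -0.0588]), 'torque': array([ 0.0144, -0.0268,  0.0082]), 'opening': 0.09147814756948376} 0.019
```

View pics/side0.png

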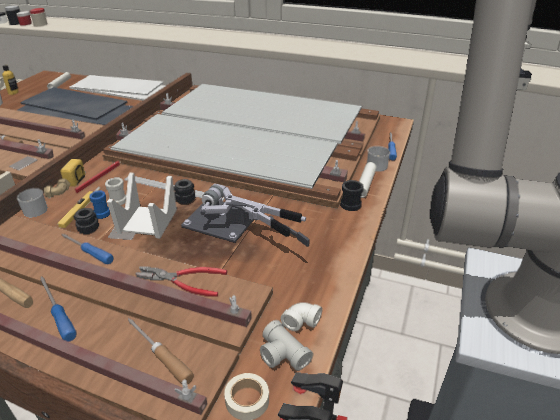

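View pics/top0.png

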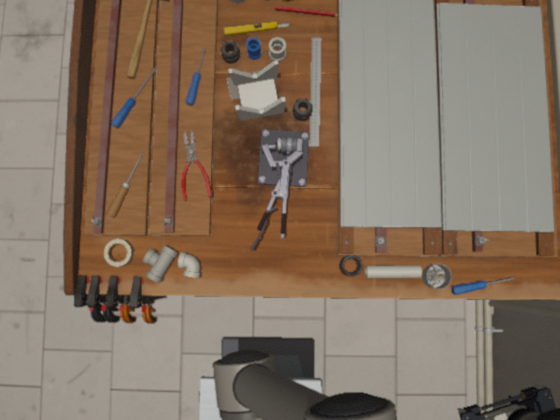

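The top view shows the pliers at about (283,185), jaws up. The moving handle points to (262,220) with the brown lever to (255,243), and the fixed handle ends at (284,235). The tee and offcut are well clear. I'll zoom in next.

```bash
cat > h.py <<'E'
from cell import robot, read_camera
import cv2, numpy as np
np.set_printoptions(precision=4,suppress=True)
def ray(c,uv):
    p=cv2.undistortPoints(np.array([[uv]],float),c["intrinsics"],c["distortion"])[0,0]
    d=c["R"].T@np.array([p[0],p[1],1.]); o=-c["R"].T@c["t"]; return o,d
def onz(c,uv,z):
    o,d=ray(c,uv); return o+d*(z-o[2])/d[2]
def proj(c,X):
    rv=cv2.Rodrigues(c["R"])[0]
    return cv2.projectPoints(np.array(X,float).reshape(-1,1,3),rv,c["t"],c["intrinsics"],c["distortion"])[0][:,0]
def crop(c,name,x0,y0,x1,y1,s):
    f=c["frame"][y0:y1,x0:x1,::-1]
    cv2.imwrite(name,cv2.resize(f,None,fx=s,fy=s,interpolation=cv2.INTER_CUBIC))
E
python3 - <<'E'
from h import *
c=read_camera("top"); crop(c,"pics/t1.png",240,120,320,255,4.4 if 0 else 4)
c=read_camera("side"); crop(c,"pics/s1.png",170,170,330,260,5)
E
```

```text
(no output)
```

View pics/t1.png

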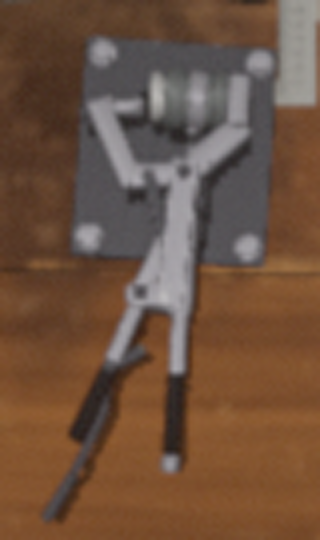

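View pics/s1.png

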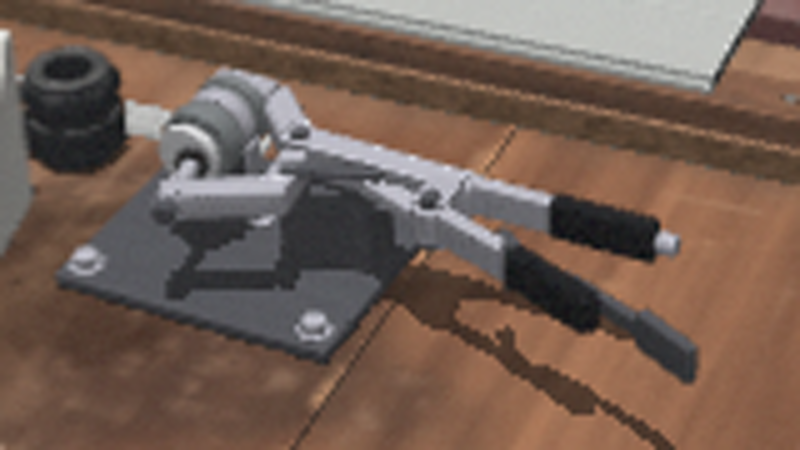

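Run:
```python
from h import *
c=read_camera("top"); s=read_camera("side")
f=c["frame"]; m=cv2.inRange(f,(45,45,50),(85,85,95)); m[:120]=0;m[195:]=0;m[:,:250]=0;m[:,315:]=0
hsv=cv2.cvtColor(f,cv2.COLOR_RGB2HSV)
print(f[160,262],f[180,300],f[150,256],f[215,300])
q={'TL':(88,38,120,65),'TR':(277,50,120,-65),'BL':(73,256,-30,65),'BR':(263,268,-30,-65)}
W=[];P=[]
for k,(u,v,x,y) in q.items():
    W.append(onz(c,(240+u/4-.375,120+v/4-.375),.008)[:2]); P.append((x/1e3,y/1e3)); print(k,W[-1])
W=np.array(W);P=np.array(P)
Wc=W-W.mean(0);Pc=P-P.mean(0)
th=np.arctan2((Pc[:,0]*Wc[:,1]-Pc[:,1]*Wc[:,0]).sum(),(Pc*Wc).sum())
R=np.array([[np.cos(th),-np.sin(th)],[np.sin(th),np.cos(th)]]); o=W.mean(0)-R@P.mean(0)
print("plate est yaw",np.degrees(th),"origin",o,"res mm",(W-(P@R.T+o))*1e3)
# handle features at z
for n,(u,v,z,px,py) in {'pin':(139,292,.073,-62,15),'stub end':(171,472,.068,-173,-11.5),'gripfar':(173,457,.071,-164,-11.5),'pivot':(184,170,.073,0,0)}.items():
    w=onz(c,(240+u/4-.375,120+v/4-.375),z)[:2]; print(n,w,"press mm",R.T@(w-o)*1e3,(px,py))
for n,(u,v,z) in {'stub':(680,240,.06),'pin':(430,200,.071)}.items():
    w=onz(s,(170+u/5-.4,170+v/5-.4),z)[:2]; print('side',n,w,"press mm",R.T@(w-o)*1e3)
```

```text
[82 78 82] [145 142 147] [71 47 35] [128  80  43]
TL [0.8054 0.0088]
TR [ 0.7985 -0.1187]
BL [0.6562 0.0161]
BR [ 0.6497 -0.1103]
plate est yaw -3.0233201323954217 origin [ 0.6825 -0.0487] res mm [[-0.4303 -1.1447]
 [-0.3835  1.1525]
 [ 0.2402 -1.6857]
 [ 0.5736  1.6779]]
pin [ 0.6229 -0.0292] press mm [-60.5197  16.2855] (-62, 15)
stub end [ 0.5097 -0.0509] press mm [-172.4788  -11.3081] (-173, -11.5)
gripfar [ 0.5189 -0.052 ] press mm [-163.1803  -11.9546] (-164, -11.5)
pivot [ 0.7018 -0.0567] press mm [19.6755 -7.0437] (0, 0)
side stub [ 0.5136 -0.055 ] press mm [-168.3474  -15.2692]
side pin [ 0.6261 -0.0297] press mm [-57.347   15.9683]
```

```bash
cat >> h.py <<'E'
from scipy.spatial.transform import Rotation as Ro
TH=np.radians(-3.02); O=np.array([.6825,-.0487])
def w(px,py): 
    c,s=np.cos(TH),np.sin(TH); return np.array([O[0]+(c*px-s*py)/1e3,O[1]+(s*px+c*py)/1e3])
def st():
    o=robot.observe(); R=Ro.from_euler('xyz',o['tool_rot']).as_matrix()
    d=(o['tool_pos'][:2]-O); c,s=np.cos(TH),np.sin(TH)
    pp=np.array([c*d[0]+s*d[1],-s*d[0]+c*d[1]])*1e3
    f=o['contact_force']; fp=np.array([c*f[0]+s*f[1],-s*f[0]+c*f[1],f[2]])
    print('t',o['time'],'press xy mm',pp,'z',o['tool_pos'][2]*1e3,'rot',np.degrees(o['tool_rot']),'F press',fp,'op',o['opening'])
    return o,R
def to(px,py,z):
    o,R=st(); W=np.r_[w(px,py),z/1e3]
    print('shift cm',R.T@(W-o['tool_pos'])*100,'turn z',np.degrees(o['tool_rot'][2]-TH))
E
python3 - <<'E'
from h import *
to(-141,85,200)
E
```

```text
t 0.3 press xy mm [-514.2319 -483.9645] z 245.51449198784564 rot [-179.9761   -0.0028   15.8591] F press [-0.4123  1.6603 -0.8102] op 0.09187130103568777
shift cm [ 53.7253 -41.7569   4.5715] turn z 18.87913639244344
```

```bash
python3 -m crank '[[5,-3.8,0,0,0,0,0],[10,-7.7,0,0,0,0,0],[15,-11.5,0,0,0,0,0],[20,-15.4,0,0,0,0,0],[25,-19.2,0,0,0,0,0]]' 30; python3 -c "
from h import *
to(-141,85,200)"
```

```text
time: 0.92
tool_pos: [0.3308, -0.2526, 0.246]
tool_rot: [3.141, -0.0, 0.276]
contact_force: [0.8, -0.2, -0.4]
opening: 0.0465
t 0.925 press xy mm [-340.5073 -222.1014] z 245.96066455743303 rot [179.9518  -0.0264  15.8315] F press [ 0.846  -0.1165 -0.39  ] op 0.046521773198984186
shift cm [ 28.8014 -22.6203   4.5903] turn z 18.851543413553074
```

```bash
python3 -m crank '[[5,-3.9,0,0,0,4,0],[10,-7.8,1,0,0,8,0],[15,-11.7,2,0,0,12,0],[20,-15.6,3,0,0,16,0],[25,-19.5,4,0,0,18.9,0]]'; python3 -m crank '[[0,0,0,0,0,0,0]]';  python3 -c "
from h import *
to(-141,85,200)"
```

```text
time: 1.55
tool_pos: [0.5136, -0.0026, 0.2067]
tool_rot: [3.141, -0.001, -0.055]
contact_force: [0.6, -0.4, 0.4]
opening: 0.0007
time: 1.68
tool_pos: [0.5137, -0.001, 0.2057]
tool_rot: [-3.141, 0.001, -0.048]
contact_force: [0.2, -0.4, -1.1]
opening: 0.0007
t 1.675 press xy mm [-171.096    38.7666] z 205.71766071336913 rot [-179.9582    0.0694   -2.7525] F press [ 0.2062 -0.4347 -1.0748] op 0.0006755423342602643
shift cm [ 3.0318 -4.6088  0.5715] turn z 0.26754355529124596
```

```bash
python3 -m crank '[[3,-4.6,0,0,0,0,0],[3,-4.6,4,0,0,0,0],[3,-4.6,8,0,0,0,0],[3,-4.6,12,0,0,0,0],[3,-4.6,14.1,0,0,0,0]]';  python3 -m crank '[[0,0,0,0,0,0,0],[0,0,0,0,0,0,0]]';  python3 -c "
from h import *
st()
crop(read_camera('top'),'pics/t2.png',220,120,340,255,4)
crop(read_camera('side'),'pics/s2.png',170,150,370,280,4)"
```

```text
time: 2.3
tool_pos: [0.5436, 0.0389, 0.064]
tool_rot: [3.141, 0.003, -0.054]
contact_force: [-0.3, -0.5, 0.1]
opening: 0.0002
time: 2.55
tool_pos: [0.5456, 0.0393, 0.067]
tool_rot: [3.141, -0.002, -0.054]
contact_force: [0.8, -0.3, 0.5]
opening: 0.0007
t 2.55 press xy mm [-141.3569   80.6956] z 67.01711496386076 rot [179.9879  -0.0966  -3.0659] F press [ 0.8589 -0.2274  0.4507] op 0.0006608347773388206
```

View pics/t2.png

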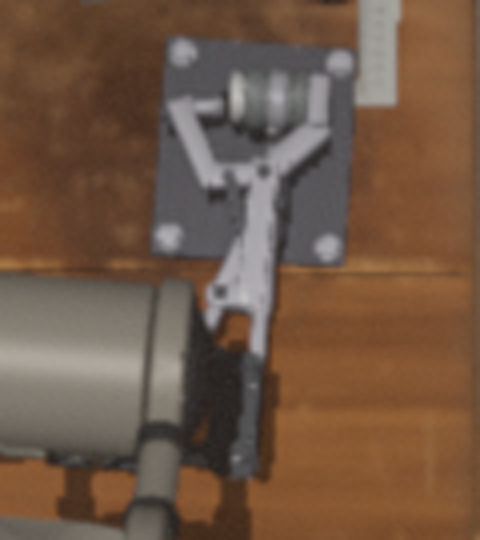

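View pics/s2.png

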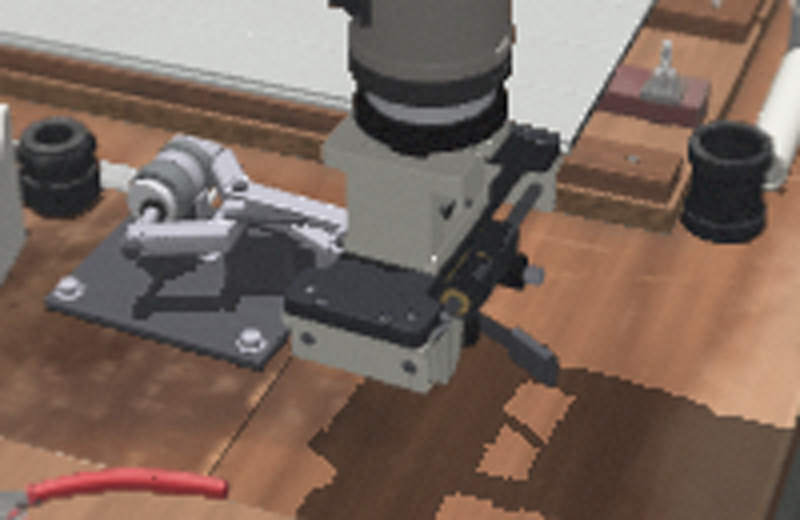

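```bash
python3 -m crank '[[0,0.2,0,0,0,0,0],[0,0.4,0,0,0,0,0],[0,0.6,0,0,0,0,0]]';  python3 -m crank '[[0,0.2,0,0,0,0,0],[0,0.4,0,0,0,0,0]]';python3 -c "
from h import *
st()"
```

```text
time: 3.02
tool_pos: [0.5447, 0.0337, 0.0661]
tool_rot: [3.141, -0.0, -0.053]
contact_force: [0.8, 0.2, -0.1]
opening: 0.0008
time: 3.28
tool_pos: [0.5441, 0.0305, 0.0658]
tool_rot: [-3.14, 0.001, -0.053]
contact_force: [-0.9, 6.4, 1.6]
opening: 0.0001
t 3.275 press xy mm [-142.3682   71.8123] z 65.8266788848972 rot [-179.937     0.0462   -3.0643] F press [-1.2179  6.342   1.6498] op 0.00011401486452645217
```

```bash
python3 -m crank '[[-0.03,0.15,0,0,0,0,0],[-0.06,0.3,0,0,0,0,0],[-0.09,0.45,0,0,0,0,0]]';  python3 -m crank '[[-0.03,0.15,0,0,0,0,0],[-0.06,0.3,0,0,0,0,0],[-0.09,0.45,0,0,0,0,0]]'
```

```text
time: 3.65
tool_pos: [0.5427, 0.0274, 0.0658]
tool_rot: [-3.139, 0.001, -0.054]
contact_force: [-1.3, 12.1, 2.2]
opening: 0.0005
time: 4.03
tool_pos: [0.5409, 0.0231, 0.0657]
tool_rot: [-3.139, 0.003, -0.053]
contact_force: [-4.0, 9.8, 3.9]
opening: 0.0009
```

```bash
python3 -m crank '[[-0.03,0.15,0,0,0,0,0],[-0.06,0.3,0,0,0,0,0]]';  python3 -m crank '[[-0.03,0.15,0,0,0,0,0],[-0.06,0.3,0,0,0,0,0]]'; python3 -c "
from h import *
st()"
```

```text
time: 4.28
tool_pos: [0.5399, 0.0205, 0.0657]
tool_rot: [-3.138, 0.003, -0.054]
contact_force: [-4.2, 13.7, 4.1]
opening: 0.0005
time: 4.53
tool_pos: [0.539, 0.0177, 0.0657]
tool_rot: [-3.138, 0.004, -0.054]
contact_force: [-3.7, 14.5, 4.2]
opening: 0.0003
t 4.525 press xy mm [-146.8248   58.7474] z 65.71314046136771 rot [-179.7904    0.2198   -3.0721] F press [-4.4633 14.3122  4.2294] op 0.00026923271953235443
```

```bash
python3 -m crank '[[0,0.12,0,0,0,0,0],[0,0.24,0,0,0,0,0]]';  python3 -m crank '[[0,0.12,0,0,0,0,0],[0,0.24,0,0,0,0,0]]'; python3 -c "
from h import *
st()"
```

```text
time: 4.78
tool_pos: [0.5383, 0.0157, 0.0657]
tool_rot: [-3.137, 0.005, -0.054]
contact_force: [-5.5, 16.8, 5.0]
opening: 0.0007
time: 5.03
tool_pos: [0.5377, 0.0137, 0.0656]
tool_rot: [-3.137, 0.006, -0.054]
contact_force: [-6.5, 18.3, 7.8]
opening: 0.0003
t 5.025 press xy mm [-147.8763   54.7127] z 65.60933448913958 rot [-179.7269    0.354    -3.0815] F press [-7.5034 17.9314  7.7627] op 0.0003272196115694425
```

Force is 21 N in total, and much of it is friction because the finger isn't following the handle's arc. I'll back off and push again with the tool turning about the handle's pin.

```bash
python3 -m crank '[[0,-0.3,0,0,0,0,0],[0.05,-0.7,0,0,0,0,0],[0.1,-1.2,0,0,0,0,0],[0.2,-1.7,0,0,0,0,0],[0.3,-2.2,0,0,0,0,0]]';  python3 -m crank '[[0,-0.5,0,0,0,0,0],[0,-1.0,0,0,0,0,0],[0,-1.0,0,0,0,0,0]]'; python3 -c "
from h import *
to(-134.3,77,66)"
```

```text
time: 5.65
tool_pos: [0.5449, 0.032, 0.0659]
tool_rot: [3.141, -0.0, -0.053]
contact_force: [-0.2, -1.0, 0.4]
opening: 0.0004
time: 6.02
tool_pos: [0.5451, 0.0424, 0.0658]
tool_rot: [3.141, 0.0, -0.053]
contact_force: [0.1, -0.6, 0.3]
opening: 0.0001
t 6.025 press xy mm [-142.0142   83.7297] z 65.84443015467475 rot [179.9927   0.0013  -3.0134] F press [ 0.1081 -0.5462  0.2637] op 0.0001263537298766584
shift cm [ 0.7713  0.6731 -0.0155] turn z 0.006590438116991757
```

```bash
python3 -m crank '[[0.4,0,0,0,0,8,0],[0.77,0.3,0,0,0,16,0],[0.77,0.67,0,0,0,19,0],[0.77,0.67,0,0,0,19,0],[0.77,0.67,0,0,0,19,0]]'; python3 -c "
from h import *
to(-134.3,77,66)"
```

```text
time: 6.65
tool_pos: [0.5524, 0.035, 0.0659]
tool_rot: [3.142, 0.0, -0.384]
contact_force: [0.8, 0.1, -0.7]
opening: 0.0005
t 6.65 press xy mm [-134.3299   76.7389] z 65.8752703369036 rot [179.9952   0.0016 -21.9866] F press [ 0.8101  0.1331 -0.6761] op 0.00048366757431419946
shift cm [-0.0057 -0.0257 -0.0125] turn z -18.96664452444374
```

```bash
python3 -m crank '[[0,0.2,0,0,0,0,0],[0,0.4,0,0,0,0,0],[0,0.6,0,0,0,0,0]]';  python3 -m crank '[[0,0.12,0,0,0,0,0],[0,0.24,0,0,0,0,0]]'; python3 -c "
from h import *
st()"
```

```text
time: 7.02
tool_pos: [0.5501, 0.0293, 0.0659]
tool_rot: [3.141, -0.0, -0.385]
contact_force: [-0.6, -0.0, 0.6]
opening: 0.0006
time: 7.28
tool_pos: [0.5494, 0.0276, 0.0659]
tool_rot: [-3.141, -0.0, -0.385]
contact_force: [1.1, 3.7, -0.5]
opening: 0.0003
t 7.275 press xy mm [-136.8844   69.1351] z 65.94081846595101 rot [-179.9518   -0.0133  -22.0645] F press [ 0.9109  3.7363 -0.5387] op 0.0003036337228893416
```

```bash
python3 -m crank '[[-0.045,0.153,0,0,0,-1,0],[-0.09,0.306,0,0,0,-2,0],[-0.135,0.459,0,0,0,-3,0]]'; python3 -m crank '[[-0.045,0.153,0,0,0,-1,0],[-0.09,0.306,0,0,0,-2,0],[-0.135,0.459,0,0,0,-3,0]]'; python3 -c "
from h import *
st()"
```

```text
time: 7.65
tool_pos: [0.5464, 0.0235, 0.0659]
tool_rot: [-3.141, -0.0, -0.331]
contact_force: [1.4, 3.9, -1.0]
opening: 0.0005
time: 8.02
tool_pos: [0.544, 0.0201, 0.066]
tool_rot: [-3.14, -0.001, -0.279]
contact_force: [4.3, 8.2, -1.8]
opening: 0.0007
t 8.025 press xy mm [-141.966    61.3722] z 65.97802264468523 rot [-179.9336   -0.0534  -15.9923] F press [ 3.8984  8.3926 -1.8368] op 0.0006659426077257262
```

```bash
python3 -m crank '[[-0.045,0.153,0,0,0,-1,0],[-0.09,0.306,0,0,0,-2,0]]'; python3 -m crank '[[-0.045,0.153,0,0,0,-1,0],[-0.09,0.306,0,0,0,-2,0]]'; python3 -c "
from h import *
st()"
```

```text
time: 8.28
tool_pos: [0.5425, 0.018, 0.066]
tool_rot: [-3.139, -0.001, -0.244]
contact_force: [5.2, 11.1, -2.2]
opening: 0.0004
time: 8.52
tool_pos: [0.541, 0.0158, 0.066]
tool_rot: [-3.139, -0.002, -0.21]
contact_force: [4.4, 13.5, -2.8]
opening: 0.0006
t 8.525 press xy mm [-144.7043   56.9879] z 66.02319990723078 rot [-179.8298   -0.0887  -12.0118] F press [ 3.7183 13.6856 -2.7665] op 0.0005849131074307791
```

```bash
python3 -m crank '[[-0.045,0.153,0,0,0,-1,0],[-0.09,0.306,0,0,0,-2,0]]'; python3 -m crank '[[-0.045,0.153,0,0,0,-1,0]]'; python3 -c "
from h import *
st()"
```

```text
time: 8.78
tool_pos: [0.5395, 0.0134, 0.066]
tool_rot: [-3.138, -0.002, -0.175]
contact_force: [5.3, 15.4, -2.5]
opening: 0.0006
time: 8.9
tool_pos: [0.5388, 0.012, 0.066]
tool_rot: [-3.138, -0.002, -0.157]
contact_force: [5.1, 14.4, -1.6]
opening: 0.0002
t 8.9 press xy mm [-146.7397   53.0148] z 66.02292624769076 rot [-179.8124   -0.0921   -9.0049] F press [ 4.3554 14.6351 -1.5631] op 0.00015539769501726189
```

Past the peak, with the force now falling.

```bash
python3 -m crank '[[-0.045,0.153,0,0,0,-1,0],[-0.09,0.306,0,0,0,-2,0]]'; python3 -m crank '[[-0.045,0.153,0,0,0,-1,0],[-0.09,0.306,0,0,0,-2,0]]'; python3 -c "
from h import *
st()"
```

```text
time: 9.15
tool_pos: [0.5373, 0.0089, 0.066]
tool_rot: [-3.139, -0.002, -0.122]
contact_force: [4.6, 13.9, -1.6]
opening: 0.0007
time: 9.4
tool_pos: [0.5359, 0.0058, 0.066]
tool_rot: [-3.139, -0.001, -0.087]
contact_force: [4.5, 12.2, -1.3]
opening: 0.0004
t 9.4 press xy mm [-149.2801   46.6815] z 65.99655792501909 rot [-179.8563   -0.0737   -4.9933] F press [ 3.8198 12.384  -1.3299] op 0.00042675874496202545
```

```bash
python3 -m crank '[[-0.045,0.153,0,0,0,-1,0],[-0.09,0.306,0,0,0,-2,0]]'; python3 -m crank '[[-0.045,0.153,0,0,0,-1,0]]'; python3 -c "
from h import *
st()"
```

```text
time: 9.65
tool_pos: [0.5346, 0.0024, 0.066]
tool_rot: [-3.14, -0.001, -0.052]
contact_force: [3.9, 10.1, -1.4]
opening: 0.0002
time: 9.78
tool_pos: [0.534, 0.0006, 0.066]
tool_rot: [-3.14, -0.001, -0.035]
contact_force: [3.3, 8.2, -1.3]
opening: 0.0004
t 9.775 press xy mm [-150.9195   41.4105] z 65.97542677907416 rot [-179.9235   -0.0508   -1.9767] F press [ 2.9105  8.3196 -1.2853] op 0.00044274340663967056
```

```bash
python3 -m crank '[[-0.045,0.153,0,0,0,-1,0]]'; python3 -m crank '[[-0.03,0.1,0,0,0,-0.6,0]]'; python3 -c "
from h import *
st()"
```

```text
time: 9.9
tool_pos: [0.5334, -0.0013, 0.066]
tool_rot: [-3.141, -0.001, -0.017]
contact_force: [3.0, 6.1, -1.4]
opening: 0.0007
time: 10.02
tool_pos: [0.533, -0.0027, 0.066]
tool_rot: [-3.141, -0.001, -0.007]
contact_force: [3.1, 3.6, -0.3]
opening: 0.0006
t 10.025 press xy mm [-151.7082   38.0453] z 65.95572901121452 rot [-179.9887   -0.0312   -0.3778] F press [ 2.9338  3.751  -0.3075] op 0.0005940900711211662
```

Near dead centre. Now small straight pushes until it bottoms.

```bash
python3 -m crank '[[0,0.08,0,0,0,0,0]]'; python3 -m crank '[[0,0.08,0,0,0,0,0]]'; python3 -c "
from h import *
st()"
```

```text
time: 10.15
tool_pos: [0.5329, -0.0038, 0.0659]
tool_rot: [3.141, -0.0, -0.007]
contact_force: [0.8, 2.9, -0.6]
opening: 0.0003
time: 10.28
tool_pos: [0.5328, -0.0048, 0.0659]
tool_rot: [3.141, 0.0, -0.008]
contact_force: [1.8, 1.5, 0.4]
opening: 0.0001
t 10.275 press xy mm [-151.8497   35.9613] z 65.94624569096187 rot [179.9743   0.0071  -0.4318] F press [1.6705 1.6092 0.3534] op 9.632730047771422e-05
```

```bash
python3 -m crank '[[0,0.06,0,0,0,0,0]]'; python3 -m crank '[[0,0.06,0,0,0,0,0]]';  python3 -c "
from h import *
st()"
```

```text
time: 10.4
tool_pos: [0.5328, -0.005, 0.0659]
tool_rot: [-3.141, 0.0, -0.008]
contact_force: [1.6, 5.6, -0.4]
opening: 0.0007
time: 10.52
tool_pos: [0.5328, -0.0051, 0.0659]
tool_rot: [-3.14, -0.0, -0.008]
contact_force: [2.7, 8.1, 1.2]
opening: 0.0002
t 10.525 press xy mm [-151.8026   35.6789] z 65.91527868484226 rot [-179.9362   -0.0008   -0.4687] F press [2.2311 8.2274 1.2221] op 0.00015348820403449364
```

```bash
python3 -m crank '[[0,0.06,0,0,0,0,0],[0,0.06,0,0,0,0,0]]'; python3 -m crank '[[0,-0.2,0,0,0,0,0],[0,-0.6,0,0,0,0,0],[0,-1.2,0,0,0,0,0],[0,-2,0,0,0,0,0]]';  python3 -m crank '[[0,0,-2,0,0,0,0],[0,0,-4,0,0,0,0],[0,0,-8,0,0,0,0]]'; python3 -c "
from h import *
to(-204,-25,140)
crop(read_camera('top'),'pics/t3.png',220,120,340,255,4)
crop(read_camera('side'),'pics/s3.png',170,150,370,280,4)"
```

```text
time: 10.78
tool_pos: [0.5328, -0.0051, 0.0659]
tool_rot: [-3.14, -0.0, -0.008]
contact_force: [2.2, 10.2, 0.4]
opening: 0.0008
time: 11.28
tool_pos: [0.5328, 0.0139, 0.0659]
tool_rot: [3.141, 0.0, -0.008]
contact_force: [-0.4, -0.2, -0.5]
opening: 0.0002
time: 11.65
tool_pos: [0.5319, 0.0142, 0.1454]
tool_rot: [-3.141, 0.004, -0.007]
contact_force: [0.2, 0.6, -0.0]
opening: 0.0004
t 11.65 press xy mm [-153.7289   54.8843] z 145.43949262175195 rot [-179.991     0.2061   -0.4228] F press [ 0.136   0.5662 -0.0278] op 0.0003716729407721798
shift cm [-5.3819  7.7525  0.5621] turn z 2.5972218942745418
```

View pics/t3.png

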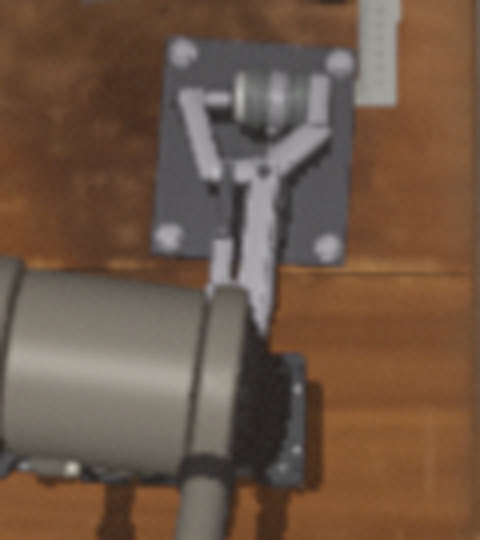

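View pics/s3.png

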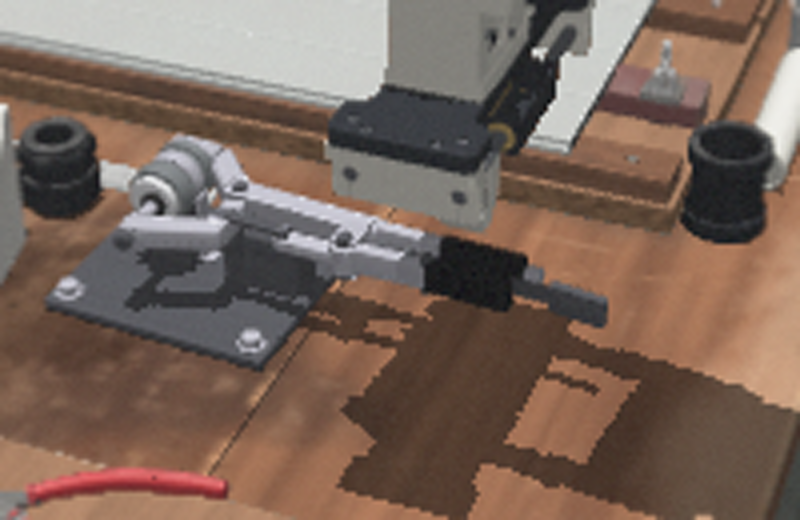

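```bash
python3 -m crank '[[-3,4,0,0,0,1,0],[-5.5,8.3,0,0,0,2.6,0],[-5.5,8.3,0,0,0,2.6,0],[-5.5,8.3,0,0,0,2.6,0]]'; python3 -c "
from h import *
to(-205,-30,66)
crop(read_camera('side'),'pics/s4.png',170,150,370,280,4)"
```

```text
time: 12.25
tool_pos: [0.4775, -0.0686, 0.1457]
tool_rot: [-3.141, -0.0, -0.053]
contact_force: [-0.6, -0.7, -0.2]
opening: 0.0003
t 12.25 press xy mm [-203.6976  -30.6553] z 145.69371285895147 rot [-179.9898   -0.0007   -3.0625] F press [-0.5665 -0.7196 -0.1715] op 0.0003071437175046257
shift cm [-0.1304 -0.064   7.9694] turn z -0.04252828074226564
```

View pics/s4.png

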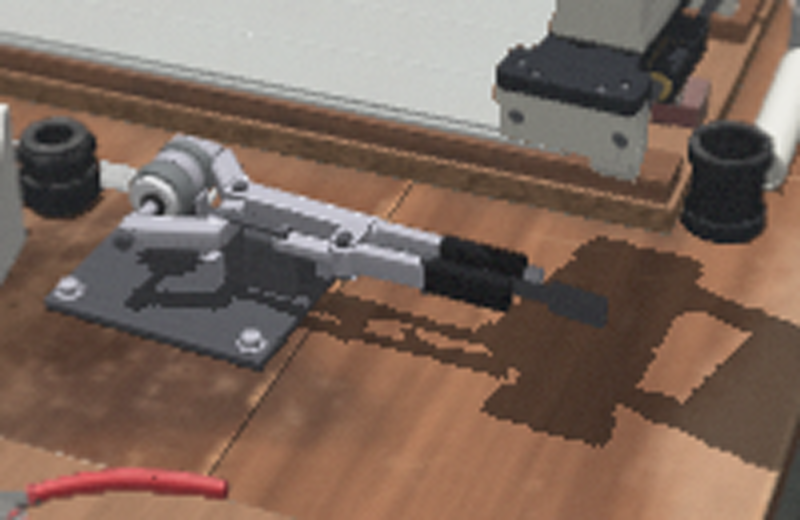

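The pliers stay locked with the hand away, handles parallel and the tail at about (575,303) in this crop. I'll go down beside the tail, on its inner (-y) side.

```bash
python3 -m crank '[[-0.1,0,2,0,0,0,0],[-0.1,0,4,0,0,0,0],[-0.1,0,6,0,0,0,0],[-0.1,0,8,0,0,0,0],[-0.1,0,8,0,0,0,0]]'; python3 -m crank '[[0,-0.2,0,0,0,0,0],[0,-0.4,0,0,0,0,0],[0,-0.6,0,0,0,0,0]]'; python3 -c "
from h import *
st()"
```

```text
time: 12.92
tool_pos: [0.4758, -0.0675, 0.0646]
tool_rot: [-3.141, 0.003, -0.051]
contact_force: [0.1, 0.2, 0.5]
opening: 0.0005
time: 13.3
tool_pos: [0.477, -0.0627, 0.0665]
tool_rot: [3.141, -0.001, -0.053]
contact_force: [-0.9, -0.4, -0.4]
opening: 0.0003
t 13.3 press xy mm [-204.4511  -24.7777] z 66.50324547510274 rot [179.9787  -0.0699  -3.0309] F press [-0.8474 -0.3993 -0.412 ] op 0.0002995549860736514
```

```bash
python3 -m crank '[[0,-0.2,0,0,0,0,0],[0,-0.4,0,0,0,0,0]]';python3 -m crank '[[0,-0.2,0,0,0,0,0],[0,-0.4,0,0,0,0,0]]'; python3 -m crank '[[0,-0.2,0,0,0,0,0],[0,-0.4,0,0,0,0,0]]'; python3 -c "
from h import *
st()
crop(read_camera('side'),'pics/s5.png',170,150,370,280,4)"
```

```text
time: 13.55
tool_pos: [0.4769, -0.0587, 0.0661]
tool_rot: [3.141, -0.0, -0.053]
contact_force: [1.5, -0.1, 0.7]
opening: 0.0002
time: 13.8
tool_pos: [0.4771, -0.0547, 0.0659]
tool_rot: [3.141, 0.0, -0.053]
contact_force: [-0.0, 0.1, 0.1]
opening: 0.0006
time: 14.05
tool_pos: [0.4771, -0.0507, 0.0658]
tool_rot: [3.141, 0.0, -0.053]
contact_force: [-1.1, -1.1, 1.1]
opening: 0.0002
t 14.05 press xy mm [-204.9637  -12.8477] z 65.84874948903216 rot [179.9923   0.0187  -3.0369] F press [-1.0092 -1.1278  1.1384] op 0.0002198831578381181
```

View pics/s5.png

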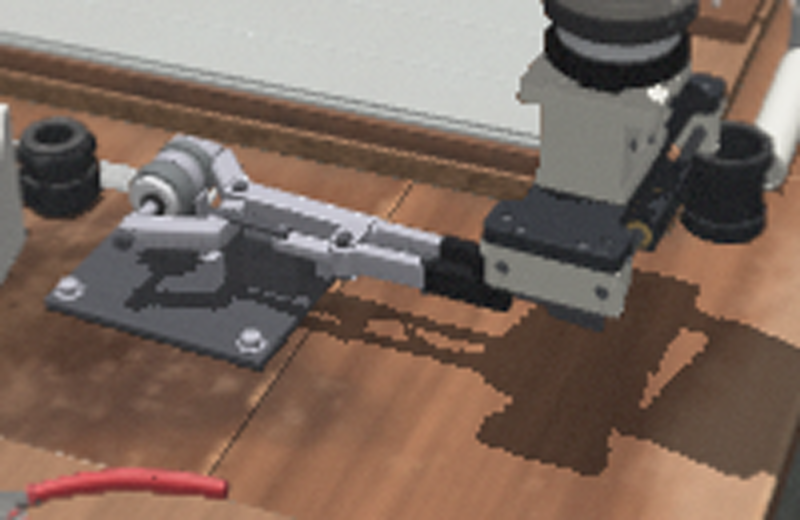

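```bash
python3 -m crank '[[0,-0.2,0,0,0,0,0],[0,-0.4,0,0,0,0,0]]';python3 -m crank '[[0,-0.2,0,0,0,0,0],[0,-0.4,0,0,0,0,0]]'; python3 -c "
from h import *
st()
crop(read_camera('side'),'pics/s6.png',170,150,370,280,4)"
```

```text
time: 14.35
tool_pos: [0.4773, -0.0467, 0.0658]
tool_rot: [3.141, 0.0, -0.053]
contact_force: [-1.8, -1.2, 0.3]
opening: 0.0008
time: 14.6
tool_pos: [0.4779, -0.0427, 0.0659]
tool_rot: [-3.142, -0.0, -0.053]
contact_force: [-0.0, 1.0, 0.3]
opening: -0.0001
t 14.6 press xy mm [-204.6639   -4.7712] z 65.9379750684379 rot [-179.9989   -0.0243   -3.0497] F press [-0.0832  1.0263  0.2585] op -0.00010636207585272897
```

View pics/s6.png

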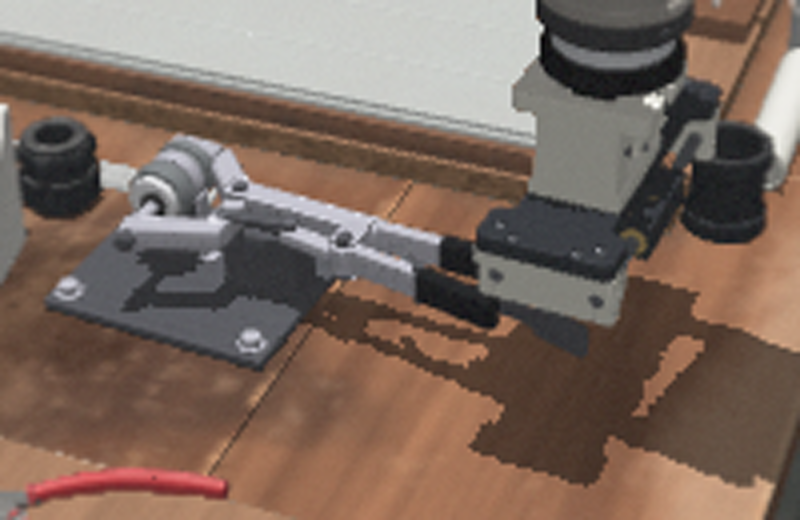

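It has tripped and is caught here mid-opening. I'll back the finger off and wait.

```bash
python3 -m crank '[[0,0.3,0,0,0,0,0],[0,0.6,0,0,0,0,0],[0,0.6,0,0,0,0,0],[0,0.6,0,0,0,0,0],[0,0.6,0,0,0,0,0]]';python3 -m crank '[[0,0,-3,0,0,0,0],[0,0,-6,0,0,0,0],[0,0,-10,0,0,0,0],[0,0,-14,0,0,0,0]]'; python3 -m crank '[[-1,5,0,0,0,0,0],[-2,10,0,0,0,0,0],[-3,15,0,0,0,0,0],[-4,20,0,0,0,0,0],[-4,20,0,0,0,0,0]]'; python3 -m crank '[[0,0,0,0,0,0,0],[0,0,0,0,0,0,0],[0,0,0,0,0,0,0]]'; python3 -c "
from h import *
st()
c=read_camera('top');crop(c,'pics/t7.png',220,120,340,255,4)
cv2.imwrite('pics/t7f.png',c['frame'][:,:,::-1])
crop(read_camera('side'),'pics/s7.png',170,150,370,280,4)"
```

```text
time: 15.28
tool_pos: [0.4773, -0.0488, 0.0659]
tool_rot: [3.142, 0.0, -0.053]
contact_force: [0.7, -0.1, 0.9]
opening: 0.0004
time: 15.78
tool_pos: [0.4771, -0.0487, 0.2071]
tool_rot: [3.142, 0.0, -0.053]
contact_force: [0.7, -0.4, -0.7]
opening: 0.0003
time: 16.4
tool_pos: [0.426, -0.2492, 0.2058]
tool_rot: [3.141, -0.0, -0.058]
contact_force: [-0.2, 0.5, 0.1]
opening: 0.0002
time: 16.77
tool_pos: [0.4272, -0.2454, 0.206]
tool_rot: [-3.142, -0.0, -0.051]
contact_force: [0.7, 0.2, -0.5]
opening: 0.0004
t 16.775 press xy mm [-244.5963 -209.8288] z 205.98124752658626 rot [-179.9978   -0.0035   -2.9371] F press [ 0.6379  0.2567 -0.4883] op 0.00043411530204456785
```

View pics/t7.png

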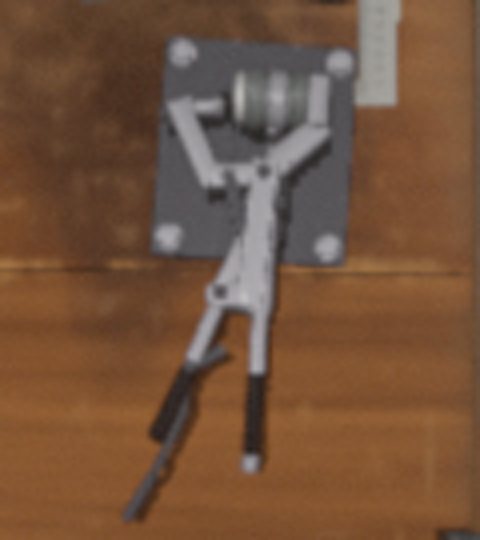

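View pics/s7.png

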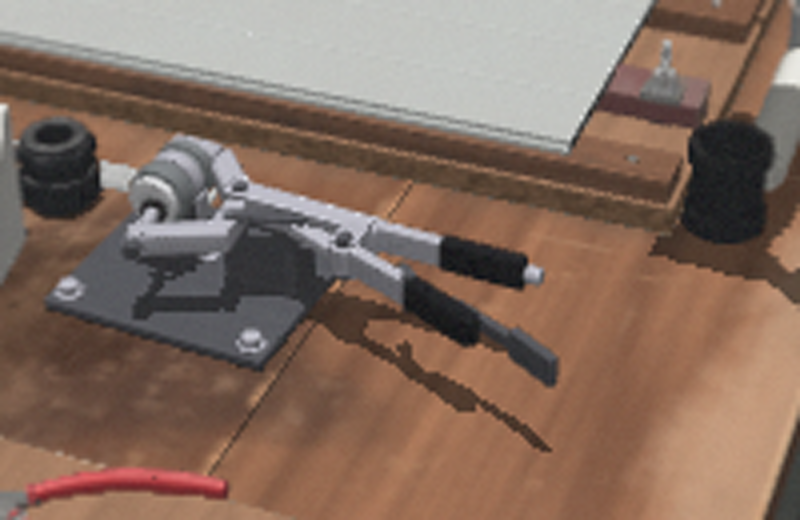

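View pics/t7f.png

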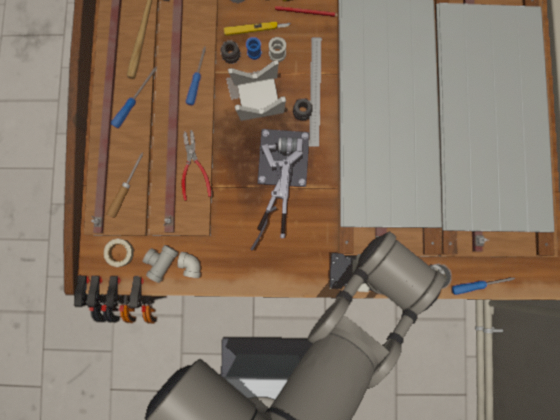

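```bash
python3 -c "
from h import *
a=cv2.imread('pics/top0.png');b=read_camera('top')['frame'][:,:,::-1]
for i in (a,b): print(i[140:151,272:290].mean(2).mean(0).astype(int))
robot.hand_in(); st()"
```

```text
[ 94  92  89  77  64 100 143 147 132 107 101 102 100  97 103 121 136 140]
[ 97  96  92  81  62  63 104 148 148 112 103 106 103  99 106 124 140 143]
the job is handed in; nothing more can be done
the job is handed in; nothing more can be done
```

The pliers were squeezed over centre onto their stop, stayed locked with the hand off, and were then released with the lever. They are fully open again, and the job is handed in; it reports no verdict.

- **Squeeze:** My first push reached about 21 N of the 25 N limit, because the finger was dragging along the handle. I backed off at about half stroke, and the handle sprang open. The second push followed the handle's arc and peaked at about 16 N. It bottomed firmly on the stop at about 10 N.
- **Locked:** Side pictures taken 0.4 s and 1 s after I withdrew showed the handles parallel and holding.
- **Release:** I pulled the lever tail from its inner side with 2 N or less until the lock tripped, and a picture caught the handle opening. The finger was then moved clear.
- **Final checks:**
  - The handle and lever are back where they started in the top view.
  - The plug's white edge moved in by about one pixel, roughly 2 mm. That fits it being fully home, but one pixel can't confirm the 1 mm tolerance.
  - The tee looks unmoved. The arm covers the offcut in the last top view, so I didn't see all of it, though the gripper never went below about 0.2 m near it.
  - The side and top views differed by about 4 mm on where the pliers were. I used the top view, and contact came where it predicted.

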